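Thread the three chimney sections onto the finned core

ROBOT

A 6-joint arm with a two-finger parallel gripper is mounted at the origin on the work surface. World frame = base frame: x ahead of the robot, y to its left, z up, the work surface at z = 0. Lengths are in m, angles in rad, forces in N, time in s.
With the tool pointing down it reaches from about 0.35 to 0.875 m from the base axis. Payload 4.2 kg.
Tool frame: the origin (TCP) lies at the very end of the fingers, on their centre line; the grasp point (between the pads) lies 19 mm behind it; z points along the fingers, y is the line along which they close (so a half turn about z gives the same grasp; the last joint's range is limited). The gripper opens to 87 mm and grips with 3 to 60 N. Pads are 19 mm wide; open, the fingers measure 117 mm over their backs; the gripper's body (75 mm by 190 mm) begins 51 mm behind the grasp point.
Start: joints at [-0.991, 0.385, 0.008, 0, -1.194, -0.259], TCP at [0.197, -0.593, 0.223] pointing down, gripper open.
Joint ranges: [-3.14, 3.14], [-1.21, 2.06], [-1.07, 1.41], [-3.16, 2.05], [-2.99, -0.16], [-3.1, 3.1]. Speed limits (rad/s): [2.79, 2.79, 3.14, 3.14, 3.14, 3.14].

INTERFACE

Orientations are given as a rotation vector (axis times angle).
In Python, from cell import env gives the robot as it stands. The module is installed in compiled form; this text tells all that it offers.
- The arm moves only by the tool send_rows, never from a script. Its arguments are lists of equal length, an entry for each row: "hand": the closure, from 0 (fully open) to 1 (shut); "linear": the shift along the tool's x, y, z normalised to -1 to 1, where 1 is 0.5 m, a list of three; "rot": the turn, a rotation vector about the tool's x, y, z normalised to -1 to 1, where 1 is 90 degrees, a list of three. In form: {"hand": [hand, ...], "linear": [[tx, ty, tz], ...], "rot": [[rx, ry, rz], ...]}. A call has 1 to 12 rows; each row is the pose to reach, as a shift and turn from the pose commanded when the call began, along the tool's axes at that moment; what a row does not reach only later rows make up. A row lasts 1/12 s, in which the tool goes at most 41.7 mm and 7.16 degrees, less where a joint would pass 70% of its speed; a pose out of reach is approached as far as the arm can. A call with a number of a shift or a turn outside -1 to 1 is refused whole. A call with a gripper value outside its range is refused whole. The fingers move at their own pace and stop on an object; "newtons" is the grip in N (left out, the last holds). Time passes only in rows, so rows that repeat a pose let the fingers close. It gives the time, the measured TCP pose, the force, the opening and the grip force at its end, in the units of the state.
- env.sense(): the state, without advancing time (a new reading comes with each control period).
- env.camera(name): name is "scene" or "top" or "wrist"; returns a dict with "pixels" (480x640x3 uint8, red, green, blue), "vertical_fov" (degrees; the focal length in pixels is half the picture's height over the tangent of half this angle, whatever the lens; pixels are square), "cx", "cy" (the principal point, pixels), "R" (3x3) and "t" (3): a world point X has camera coordinates R X + t. Camera axes: x right, y down, z forward; pixel columns grow to the right and rows downward; lengths in m; the calibration is good to about 2 mm. The wrist camera is an equidistant fisheye: a pixel r from the principal point sees the ray r / f radians off the axis. A picture is of the moment at which its call begins. There is no depth.
- env.close_job(): hands the job in; it is judged then, once.
The state is a dict: "time": time; "q": joint angles; "dq": joint speeds; "joint_efforts": joint torques, N m; "tool_pos": TCP position; "eef_rot": TCP orientation; "ft_force": force on the tool from outside, world axes, zero at the start; "ft_torque": the same for the moment, N m; "finger_gap": finger opening in m; "grip_force": force on a finger pad.
Only numpy, scipy, OpenCV 4.12 (cv2) and the standard library are available. Lean on these libraries where they do the work, as an engineer would, in place of code of your own. Each camera call takes 0.05 s, during which the arm holds its last target. There are 200 camera calls.

TASK

Put up the model brickworks chimney: thread the three loose brick-red sections down the finned steel core on the concrete foundation, widest first, then the middle one, then the narrowest on top, turning each one until its slot finds the fins so that it goes fully home. Lower each section until it rests rather than letting it drop, and leave everything else on the layout where it stands.

Things in the scene. Friction and masses are not known exactly. Their poses are not given: they have to be found in the camera images.
- wide: Widest brick-red chimney section: upright round tube, 68 mm across, 56 mm tall, 0.3 kg; its square 21 mm bore runs right through, and has one 8 mm wide slot cut across it (34 mm end to end) along its x axis, open at both faces and the same after a half turn. Origin: centre of the underside, z up along the bore. 
- middle: Middle brick-red chimney section: flat round ring, 60 mm across, 24 mm tall, 0.12 kg; its square 21 mm bore runs right through, and has one 8 mm wide slot cut across it (34 mm end to end) along its x axis, open at both faces and the same after a half turn. Origin: centre of the underside, z up along the bore. 
- narrow: Narrowest brick-red chimney section: upright round tube, 52 mm across, 40 mm tall, 0.15 kg; its square 21 mm bore runs right through, and has one 8 mm wide slot cut across it (34 mm end to end) along its x axis, open at both faces and the same after a half turn. Origin: centre of the underside, z up along the bore. 
- seat (a point): Centre of the top face of the fixed concrete foundation slab (120 x 120 x 14 mm), where the widest section comes to rest; z up. The fixed upright steel core stands on this point. Once all is home, the undersides of the sections are 0 (wide), 56 (middle) and 80 mm (narrow) above this point.
- tip (a point): Tapered tip of the core, a round steel post 18 mm across, 96 mm above seat; its top 8 mm are bare and guide a section before the fins stop it. While the widest section is being seated the post sticks out 40 mm above it, between the fingers: grip it near its top.
- fins (a point): Centre of the fins' top edge, on the core's axis, 88 mm above seat: two upright fins, one on either side of the post, 5 mm thick, 30 mm across together, run from here down to the slab. The core was fitted by hand: the fins' direction is NOT reported. It lies within 0.6 rad either side of this point's x axis and must be found by feel or seen; a slot passes within about 0.1 rad.
- truck: Bystander: green model truck, 110 x 46 x 50 mm. Origin under its centre.
- tractor: Bystander: green model tractor, about 85 x 60 x 60 mm. Origin under its centre.
- glue: Bystander: white glue bottle, 44 mm across, 85 mm tall. Origin under its centre.
- tin: Bystander: paint tin, 58 mm across, 50 mm tall. Origin under its centre.
- tree: Bystander: model fir tree, 60 mm across, 110 mm tall. Origin under its centre.
- bales: Bystander: model hay wagon with bales, 80 x 55 x 40 mm. Origin under its centre.
- screwdriver: Bystander: screwdriver lying flat, 160 mm long. Origin under its centre.
Not all that is in view belongs to the job. What is shaped like the wide but blue or yellow is not meant.

How it is judged:
On the way, in this order (a step that is already met when the one before it is completed fails the run):
1. the wide section is fully home on the core (z of wide in the frame of seat between -0.003 and 0.003 m and horizontal distance between wide and seat below 0.005 m and angle between wide's own z axis and vertical below 0.06 rad), for 0.2 s.
2. the middle section is fully home on the core (z of middle in the frame of seat between 0.053 and 0.059 m and horizontal distance between middle and seat below 0.005 m and angle between middle's own z axis and vertical below 0.06 rad), for 0.2 s.
3. the narrow section is fully home on the core (z of narrow in the frame of seat between 0.077 and 0.083 m and horizontal distance between narrow and seat below 0.005 m and angle between narrow's own z axis and vertical below 0.06 rad), for 0.2 s.
At the end, for the whole second after the job is handed in: All three sections are on the core, widest at the bottom, then the middle, then the narrowest: each within 3 mm of its fully home height, within 5 mm of the core's axis, upright within 0.06 rad and at rest (all of step 1 and all of step 2 and all of step 3 and linear speed of each of wide, middle, narrow below 0.02 m/s); the robot touches nothing.
It fails at once if a section falls freely by more than about 20 mm (faster than 0.65 m/s with no finger on it) ((linear speed of wide above 0.65 m/s and contact force between wide and the fingers below 0.1 N) or (linear speed of middle above 0.65 m/s and contact force between middle and the fingers below 0.1 N) or (linear speed of narrow above 0.65 m/s and contact force between narrow and the fingers below 0.1 N)).
It fails at once if a bystander is moved by more than 30 mm (distance of any of truck, tractor, glue, tin, tree, bales, screwdriver from where it was at the start of the episode above 0.03 m).
It also fails if it takes over 72 s, if anything falls off the work surface, if the arm or the gripper's body presses on something with over 40 N, if the wrist force passes 120 N, or if a joint passes its speed limit or range.

## Working session

There is one attempt and no reset: what is moved stays moved. The work goes in short steps, Python scripts to look and compute and a tool call to move; the robot and the scene stay as the last step left them, time stands still between calls to the robot, and variables do not carry over. Pictures are saved under pics/ and viewed, at most 10 in all, crops included, and the job is handed in when it is done.

Besides the shell and the picture viewer there is one more tool, called after "Emit:" as name(argument=value, ...) on one line, values as JSON. send_rows: Moves the arm, as the interface text tells. Its arguments: {"type":"object","properties":{"hand":{"type":"array","items":{"type":"number"}},"linear":{"type":"array","items":{"type":"array","items":{"type":"number"}}},"rot":{"type":"array","items":{"type":"array","items":{"type":"number"}}},"newtons":{"type":"number"}},"required":["hand","linear","rot"]}

```bash
mkdir -p pics; cat > h.py <<'E'
import numpy as np, cv2
from cell import env
from scipy.spatial.transform import Rotation as Ro
def cam(n,save=None):
    c=env.camera(n); c['f']=240/np.tan(np.radians(c['vertical_fov'])/2); c['R']=np.array(c['R']);c['t']=np.array(c['t'])
    if save: cv2.imwrite('pics/'+save,cv2.cvtColor(c['pixels'],cv2.COLOR_RGB2BGR))
    return c
def ray(c,u,v,fish=False):
    d=np.array([u-c['cx'],v-c['cy']])/c['f']
    if fish:
        r=np.linalg.norm(d); d=np.array([*(d*(np.sin(r)/max(r,1e-9))),np.cos(r)])
    else: d=np.array([*d,1.])
    return -c['R'].T@c['t'], c['R'].T@d
def onz(c,u,v,z,fish=False):
    o,d=ray(c,u,v,fish); return (o+d*(z-o[2])/d[2])[:2]
def proj(c,X,fish=False):
    p=c['R']@np.array(X)+c['t']
    if fish:
        rr=np.hypot(p[0],p[1]); th=np.arctan2(rr,p[2]); return c['f']*th*p[:2]/max(rr,1e-9)+[c['cx'],c['cy']]
    return c['f']*p[:2]/p[2]+[c['cx'],c['cy']]
E
python3 - <<'E'
from h import *
for n in ('top','scene'):
    c=cam(n,n+'0.png'); print(n,c['f'],c['cx'],c['cy'],-c['R'].T@c['t'],c['R'].round(3).tolist())
c=cam('wrist','w0.png');print(c['f'],c['cx'],c['cy'],-c['R'].T@c['t'],c['R'].round(3).tolist())
s=env.sense();print(s)
E
```

```text
top 533.3622094897847 312.54302603060756 237.89459754096285 [ 0.32329778 -0.00124307  1.15711013] [[0.016, -1.0, -0.003], [-0.976, -0.015, -0.219], [0.219, 0.006, -0.976]]
scene 435.2416814234575 318.6283669800629 244.0798666119151 [ 1.04344455 -0.38528819  0.89577203] [[0.59, 0.808, 0.006], [0.627, -0.453, -0.634], [-0.509, 0.377, -0.773]]
371.64829954431775 316.96242666002394 239.15066094028472 [ 0.11955579 -0.618554    0.38250498] [[-0.316, 0.949, 0.003], [0.906, 0.301, 0.297], [0.281, 0.097, -0.955]]
{'time': 0.15, 'q': array([-9.91443192e-01,  3.85427978e-01,  6.94911462e-03, -3.73506559e-04,
       -1.19399572e+00, -2.58599452e-01]), 'dq': array([ 0.00042532, -0.00342956,  0.00478223,  0.00190279, -0.0009515 ,
       -0.00117308]), 'joint_efforts': array([-1.46795378e-04, -3.91053808e+01,  1.87587655e+01,  4.22232226e+00,
        1.24033037e-02, -1.44940445e-04]), 'tool_pos': array([ 0.19692995, -0.59269061,  0.22168235]), 'eef_rot': array([ 5.01409541e-01, -3.10094969e+00, -2.62973780e-03]), 'ft_force': array([ 0.0861152 ,  0.5518034 , -0.69206373]), 'ft_torque': array([-0.01975388,  0.01929273,  0.00017501]), 'grip_force': 0.0, 'finger_gap': 0.08727170152059707}
```

View pics/top0.png

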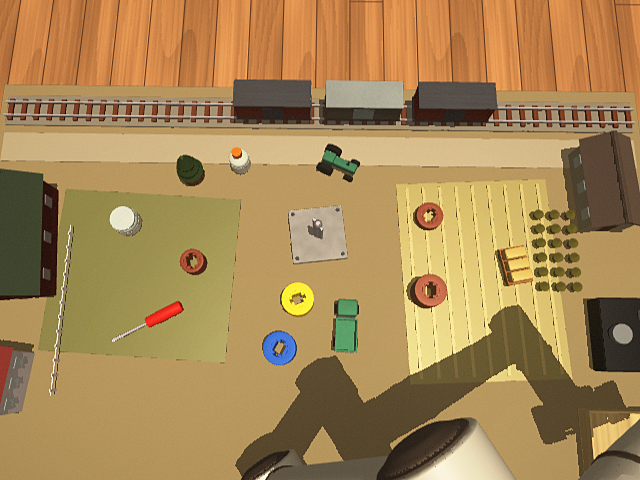

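View pics/scene0.png

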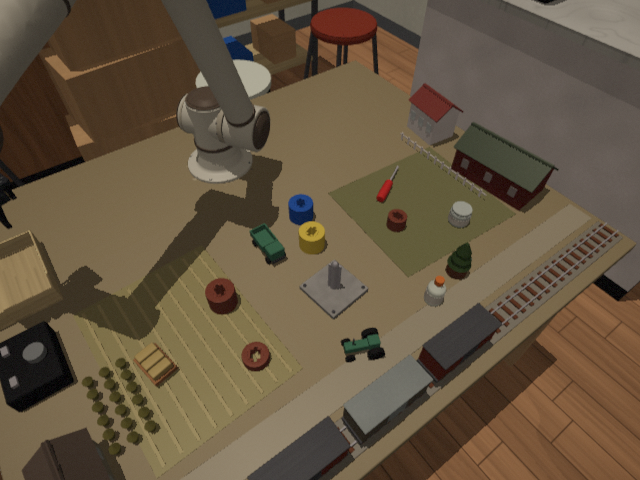

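Top view: the red sections are at about (430,291) wide (tall tube), (429,216) middle (flat ring) and (193,261) narrow (small tube). The core is at (317,228). The yellow (297,299) and blue (279,348) tubes are decoys because of their colour. I'll confirm this in an enlarged mosaic.

```bash
python3 - <<'E'
from h import *
c=cam('top');p=c['pixels'][:,:,::-1]
T=[cv2.resize(p[v-22:v+23,u-30:u+30],(400,300),interpolation=cv2.INTER_CUBIC) for u,v in((430,291),(429,216),(193,261),(317,228))]
cv2.imwrite('pics/mos.png',np.vstack([np.hstack(T[:2]),np.hstack(T[2:])]))
s=cam('scene')
for nm,cc in(('top',c),('scene',s)):
    h=cv2.cvtColor(cc['pixels'],cv2.COLOR_RGB2HSV)
    m=(((h[...,0]<10)|(h[...,0]>174))&(h[...,1]>110)&(h[...,2]>40)).astype(np.uint8)
    n,l,st,ce=cv2.connectedComponentsWithStats(m)
    for i in range(1,n):
        if 150<st[i,4]<2500: print(nm,st[i],ce[i].round(1))
for u,v,h in((430,291,.056),(429,216,.024),(193,261,.04),(317,235,.014)): print(onz(c,u,v,h))
E
```

```text
top [414  90  45  30 406] [428.  111.5]
top [231 106  35  12 309] [248.  111.8]
top [267 107  43  12 299] [294.4 112.2]
top [462 109  37  12 311] [479.  114.7]
top [  40  183   18  114 1161] [ 49.4 242.2]
top [415 203  28  27 434] [429.2 215.5]
top [180 249  27  26 411] [192.6 261.4]
top [415 275  32  33 679] [430.1 290.2]
top [145 301  38  26 453] [163.7 313.9]
top [  0 346  13  58 405] [  4.  365.8]
scene [ 310    7   68   39 2051] [343.3  25.6]
scene [409  84  54  38 899] [431.4 102.4]
scene [452 162  71  48 442] [486.4 185.9]
scene [376 179  17  24 203] [384.3 190.5]
scene [387 210  20  21 342] [396.4 219.8]
scene [206 279  32  35 847] [221.1 295.6]
scene [242 342  28  29 539] [255.4 355.9]
scene [419 348  30  33 345] [431.8 364.7]
[ 0.46171702 -0.23924909]
[ 0.63095194 -0.24931335]
[0.51989667 0.25902918]
[ 0.58667205 -0.00397279]
```

View pics/mos.png

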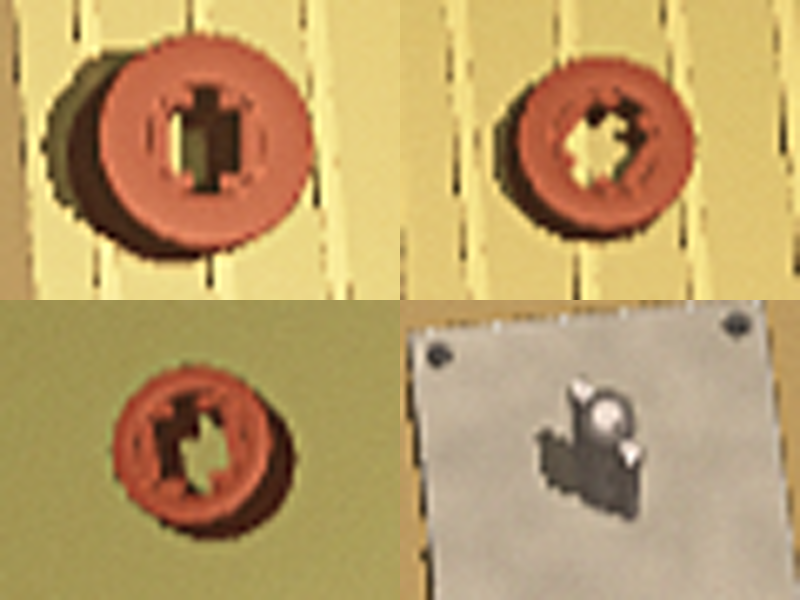

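Mosaic: all three are brick red, and their sizes fit (discs about 32, 27 and 23 px). The tip is at (318.2,222.8) and the fin ends are at (314,219.2) and (321.5,228.8). Next I'll compute positions and the first move.

```bash
cat >> h.py <<'E'
def wrap(a): return (a+np.pi)%(2*np.pi)-np.pi
def pose():
    s=env.sense(); R=Ro.from_rotvec(s['eef_rot']).as_matrix()
    return s,R,np.array(s['tool_pos']),np.arctan2(R[1,0],R[0,0])
def go(x,y,z,yaw=None,base=None):
    s,R,p,a=pose()
    if base is not None: p=np.array(base)
    d=R.T@(np.array([x,y,z])-p)/.5
    # rotation that also makes the tool exactly vertical
    if yaw is None: yaw=a
    Rt=np.array([[np.cos(yaw),np.sin(yaw),0],[np.sin(yaw),-np.cos(yaw),0],[0,0,-1]])
    r=Ro.from_matrix(R.T@Rt).as_rotvec()/(np.pi/2)
    print('linear',d.round(4).tolist(),'rot',r.round(4).tolist(),'t',s['time'],'pos',p.round(4),'yaw',round(a,3),'q1,6',s['q'][[0,5]].round(2))
E
python3 - <<'E'
from h import *
c=cam('top');s=cam('scene')
def tri(a,b):
    (o1,d1),(o2,d2)=ray(c,*a),ray(s,*b)
    k=np.linalg.lstsq(np.c_[d1,-d2],o2-o1,rcond=None)[0]; A,B=o1+k[0]*d1,o2+k[1]*d2
    return (A+B)/2,np.linalg.norm(A-B)
for n,u,v,h in(('wide',431.05,290,.056),('mid',430,215,.024),('nar',191.8,260.9,.04),('tip',318.2,222.8,.11)): print(n,onz(c,u,v,h),proj(s,[*onz(c,u,v,h),h]))
a,b=onz(c,314,219.2,.102),onz(c,321.5,228.8,.102);d=a-b;print(a,b,(a+b)/2,np.linalg.norm(d),np.arctan2(d[1],d[0]))
i=cv2.resize(s['pixels'][250:325,284:384,::-1],(800,600),interpolation=cv2.INTER_CUBIC);cv2.imwrite('pics/core_s.png',i)
x,y=onz(c,431.05,290,.056);go(x,y,.17,-2.82)
E
```

```text
wide [ 0.46382662 -0.24148752] [218.26931415 289.3448856 ]
mid [ 0.63325976 -0.2515818 ] [253.92316757 353.6135536 ]
nar [0.520073   0.26159716] [396.23224949 214.89428485]
tip [ 0.58993937 -0.00581695] [333.99170138 262.67155809]
[0.59943358 0.00283292] [ 0.57948425 -0.012738  ] [ 0.58945892 -0.00495254] 0.025306704407269627 0.6627518687293588
linear [-0.7279, 0.4988, 0.1048] rot [0.0003, -0.0, -0.0005] t 0.35 pos [ 0.1971 -0.593   0.2223] yaw -2.821 q1,6 [-0.99 -0.26]
```

View pics/core_s.png

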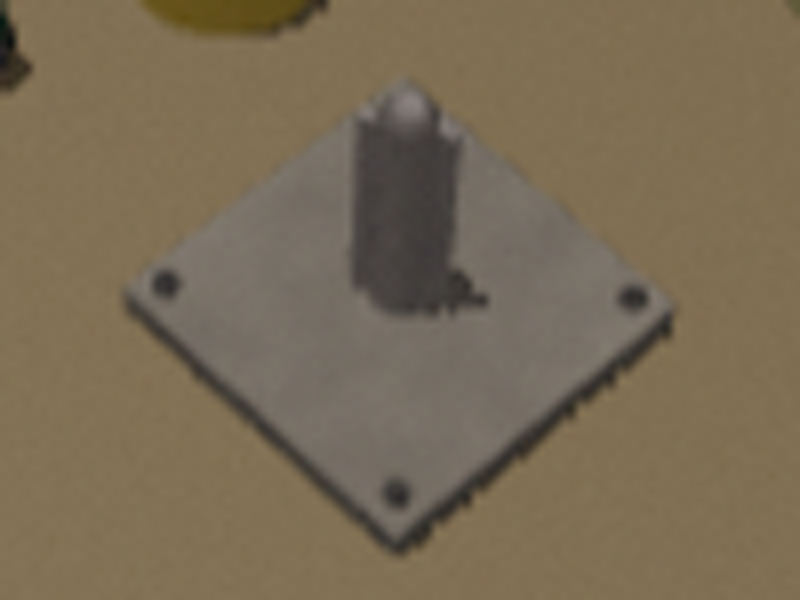

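The scene view agrees: tip at about (335,262.5), slab and fins clear. Now moving over wide for a close look with the wrist camera.

Emit:
send_rows(hand=[0,0,0,0,0,0,0,0,0,0,0,0], linear=[[-0.728,0.499,0.105],[-0.728,0.499,0.105],[-0.728,0.499,0.105],[-0.728,0.499,0.105],[-0.728,0.499,0.105],[-0.728,0.499,0.105],[-0.728,0.499,0.105],[-0.728,0.499,0.105],[-0.728,0.499,0.105],[-0.728,0.499,0.105],[-0.728,0.499,0.105],[-0.728,0.499,0.105]], rot=[[0,0,0],[0,0,0],[0,0,0],[0,0,0],[0,0,0],[0,0,0],[0,0,0],[0,0,0],[0,0,0],[0,0,0],[0,0,0],[0,0,0]])

```text
time: 1.35
tool_pos: [0.4665, -0.2381, 0.1696]
eef_rot: [-0.51, 3.099, 0.0]
ft_force: [-1.2, 0.6, 0.0]
finger_gap: 0.0871
grip_force: 0.0
```

```bash
cat >> h.py <<'E'
def rectify(c,x,y,z,half=.06,n=480,fish=True):
    # metric top-down crop of the plane at height z: image right=+x world, up=+y
    g=np.linspace(-half,half,n); X=[(x+a,y-b,z) for b in g for a in g]
    P=(c['R']@np.array(X).T).T+c['t']; rr=np.hypot(P[:,0],P[:,1]); th=np.arctan2(rr,P[:,2])
    m=c['f']*(th/rr)[:,None]*P[:,:2]+[c['cx'],c['cy']]; m=m.reshape(n,n,2).astype(np.float32)
    return cv2.remap(c['pixels'][:,:,::-1].copy(),m[...,0].copy(),m[...,1].copy(),cv2.INTER_CUBIC)
E
python3 - <<'E'
from h import *
c=cam('wrist','w1.png'); r=rectify(c,.4638,-.2415,.056)
cv2.imwrite('pics/w1r.png',np.hstack([r,cv2.resize(c['pixels'][:,:,::-1],(320,240)).copy() if 0 else cv2.copyMakeBorder(cv2.resize(c['pixels'][:,:,::-1],(320,240)),0,240,0,0,cv2.BORDER_CONSTANT)]))
go(.4638,-.2415,.17)
E
```

```text
linear [0.0039, -0.0029, -0.0005] rot [0.0001, -0.0002, -0.0] t 1.4 pos [ 0.4652 -0.2395  0.1698] yaw -2.816 q1,6 [-0.17 -1.08]
```

View pics/w1r.png

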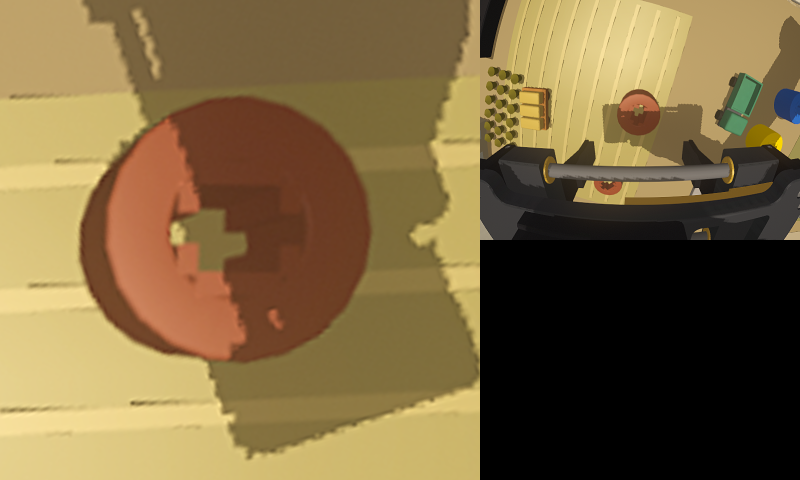

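Close-up: wide's disc is centred at rectified (238,229), which puts it at about (0.463,-0.239). Its slot lies along world x (yaw about 0). I'll descend, pinch lightly to centre it, turn 90° and pinch again.

Emit:
send_rows(hand=[0,0,0,0,0,0,0,1,1,1,1,1], linear=[[0,0.005,0.07],[0,0.005,0.14],[0,0.005,0.2],[0,0.005,0.24],[0,0.005,0.265],[0,0.005,0.276],[0,0.005,0.276],[0,0.005,0.276],[0,0.005,0.276],[0,0.005,0.276],[0,0.005,0.276],[0,0.005,0.276]], rot=[[0,0,0],[0,0,0],[0,0,0],[0,0,0],[0,0,0],[0,0,0],[0,0,0],[0,0,0],[0,0,0],[0,0,0],[0,0,0],[0,0,0]], newtons=5)

```text
time: 2.4
tool_pos: [0.4636, -0.2393, 0.033]
eef_rot: [-0.502, 3.1, -0.001]
ft_force: [-0.9, 0.3, 2.8]
finger_gap: 0.0661
grip_force: 5.0
```

Emit:
send_rows(hand=[0,0,0,0,0,0,0,0,0,0,0,0], linear=[[0,0,0],[0,0,0],[0,0,0],[0,0,0],[0,0,0],[0,0,0],[0,0,0],[0,0,0],[0,0,0],[0,0,0],[0,0,0],[0,0,0]], rot=[[0,0,0],[0,0,0],[0,0,-0.07],[0,0,-0.15],[0,0,-0.23],[0,0,-0.31],[0,0,-0.39],[0,0,-0.47],[0,0,-0.55],[0,0,-0.63],[0,0,-0.71],[0,0,-0.78]])

```text
time: 3.4
tool_pos: [0.463, -0.2391, 0.0319]
eef_rot: [2.201, -2.242, -0.0]
ft_force: [0.6, -0.2, 0.2]
finger_gap: 0.0868
grip_force: 0.0
```

Emit:
send_rows(hand=[0,0,0,0,0,1,1,1,1,1,1,1], linear=[[0,0,0],[0,0,0],[0,0,0],[0,0,0],[0,0,0],[0,0,0],[0,0,0],[0,0,0],[0,0,0],[0,0,0],[0,0,0],[0,0,0]], rot=[[0,0,-0.08],[0,0,-0.16],[0,0,-0.22],[0,0,-0.22],[0,0,-0.22],[0,0,-0.22],[0,0,-0.22],[0,0,-0.22],[0,0,-0.22],[0,0,-0.22],[0,0,-0.22],[0,0,-0.22]], newtons=25)

```text
time: 4.4
tool_pos: [0.4632, -0.2392, 0.0321]
eef_rot: [-2.547, 1.838, -0.001]
ft_force: [0.6, 0.3, -0.1]
finger_gap: 0.0685
grip_force: 25.0
```

```bash
python3 - <<'E'
from h import *
s=env.sense();print(s['finger_gap'],s['grip_force'])
go(.50,-.13,.20,-1.245+.66)
E
```

```text
0.06847344421352919 24.99992555938661
linear [-0.184, -0.1387, -0.3359] rot [-0.0002, -0.0002, -0.4234] t 4.4 pos [ 0.4632 -0.2392  0.0321] yaw -1.25 q1,6 [-0.17  0.49]
```

Emit:
send_rows(hand=[1,1,1,1,1,1,1,1,1,1,1,1], linear=[[0,0,-0.04],[0,0,-0.11],[0,0,-0.18],[0,0,-0.25],[-0.05,-0.04,-0.31],[-0.11,-0.08,-0.336],[-0.16,-0.12,-0.336],[-0.184,-0.139,-0.336],[-0.184,-0.139,-0.336],[-0.184,-0.139,-0.336],[-0.184,-0.139,-0.336],[-0.184,-0.139,-0.336]], rot=[[0,0,0],[0,0,0],[0,0,-0.07],[0,0,-0.14],[0,0,-0.21],[0,0,-0.28],[0,0,-0.35],[0,0,-0.423],[0,0,-0.423],[0,0,-0.423],[0,0,-0.423],[0,0,-0.423]])

```text
time: 5.4
tool_pos: [0.4992, -0.1306, 0.1995]
eef_rot: [3.006, -0.91, -0.002]
ft_force: [-1.3, -0.1, -1.7]
finger_gap: 0.0684
grip_force: 25.0
```

```bash
python3 - <<'E'
from h import *
s,R,p,a=pose();print(s['finger_gap'],p,a)
c=cam('wrist','w2.png'); 
r=rectify(c,.5897,-.0055,.102,half=.03,n=400)
w=proj(c,[.59,-.0055,.102],True);print(w)
cv2.imwrite('pics/w2r.png',np.hstack([r,cv2.copyMakeBorder(cv2.resize(c['pixels'][:,:,::-1],(400,300)),0,100,0,0,cv2.BORDER_CONSTANT)]))
E
```

```text
0.06839682585038474 [ 0.49924781 -0.13064693  0.19946808] -0.5877288396033679
[123.85852929 233.46098326]
```

View pics/w2r.png

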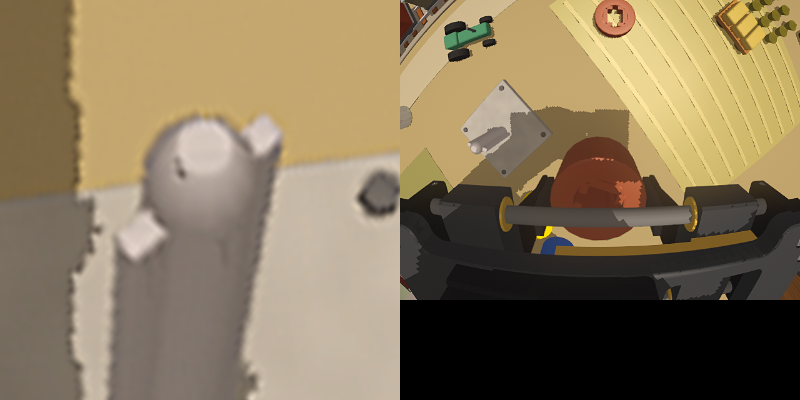

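Wrist view: fin end tops at rectified (130,246) and (272,125), giving a core centre of about (0.590,-0.0033) and a fin direction of about 0.69 rad. Next I'll hover the section over the tip.

```bash
python3 - <<'E'
from h import *
go(.590,-.0035,.165,-.557)
E
```

```text
linear [0.0098, -0.3124, 0.0689] rot [0.0004, 0.0007, -0.0196] t 5.45 pos [ 0.4994 -0.1307  0.1996] yaw -0.588 q1,6 [0.06 0.92]
```

Emit:
send_rows(hand=[1,1,1,1,1,1,1,1], linear=[[0.001,-0.06,0],[0.003,-0.13,0],[0.006,-0.2,0.01],[0.008,-0.26,0.03],[0.0098,-0.3,0.05],[0.0098,-0.3124,0.069],[0.0098,-0.3124,0.069],[0.0098,-0.3124,0.069]], rot=[[0,0,-0.02],[0,0,-0.02],[0,0,-0.02],[0,0,-0.02],[0,0,-0.02],[0,0,-0.02],[0,0,-0.02],[0,0,-0.02]])

```text
time: 6.12
tool_pos: [0.5894, -0.0035, 0.1646]
eef_rot: [3.02, -0.86, -0.004]
ft_force: [-1.7, 0.4, -1.5]
finger_gap: 0.0687
grip_force: 25.0
```

```bash
python3 - <<'E'
from h import *
s,R,p,a=pose();print(p,a,s['ft_force'])
c=cam('scene'); u,v=proj(c,[.59,-.0035,.09]);print(u,v, proj(c,[*p[:2],p[2]-.0321]),proj(c,[*p[:2],p[2]+.0239]))
u,v=int(u),int(v)
i=c['pixels'][v-50:v+25,u-50:u+50,::-1]
cv2.imwrite('pics/s2.png',cv2.resize(i,(800,600),interpolation=cv2.INTER_CUBIC));print(u-50,v-50)
h=cv2.cvtColor(c['pixels'],cv2.COLOR_RGB2HSV);m=((h[...,0]<10)|(h[...,0]>174))&(h[...,1]>110)
for r in range(v-30,v+10,3):
    x=np.where(m[r,u-30:u+30])[0]+u-30
    g=np.where((h[r,u-12:u+13,1]<45))[0]+u-12
    print(r,x.min() if len(x) else 0,x.max() if len(x) else 0, (x.min()+x.max())/2 if len(x) else 0, g.min() if len(g) else 0,g.max() if len(g) else 0)
E
```

```text
[ 0.5894343  -0.00348867  0.1645527 ] -0.5551636950528435 [-1.69314714  0.36908242 -1.54585551]
334.5225512917547 267.45473038121156 [335.02091851 255.95077847] [335.94113561 239.75674261]
284 217
237 322 350 336.0 0 0
240 321 351 336.0 0 0
243 316 352 334.0 0 0
246 320 351 335.5 0 0
249 321 350 335.5 0 0
252 320 350 335.0 0 0
255 321 349 335.0 0 0
258 321 349 335.0 0 0
261 323 348 335.5 0 0
264 325 345 335.0 0 0
267 330 340 335.0 325 326
270 0 0 0 322 346
273 0 0 0 322 346
276 0 0 0 322 346
```

View pics/s2.png

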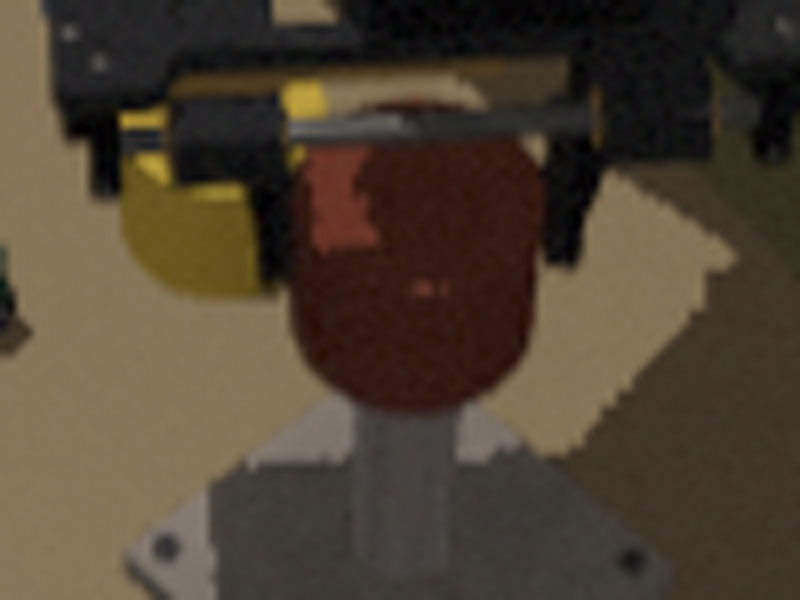

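Scene view: the section's column (about 335.2) lines up with the tip (335.2). Lowering by feel.

Emit:
send_rows(hand=[1,1,1,1,1,1,1,1,1,1,1,1], linear=[[0.001,0,0.02],[0.001,0,0.036],[0.001,0,0.044],[0.001,0,0.05],[0.001,0,0.055],[0.001,0,0.059],[0.001,0,0.062],[0.001,0,0.065],[0.001,0,0.067],[0.001,0,0.069],[0.001,0,0.071],[0.001,0,0.073]], rot=[[0,0,0],[0,0,0],[0,0,0],[0,0,0],[0,0,0],[0,0,0],[0,0,0],[0,0,0],[0,0,0],[0,0,0],[0,0,0],[0,0,0]])

```text
time: 7.17
tool_pos: [0.5909, -0.0027, 0.1291]
eef_rot: [-3.022, 0.859, -0.0]
ft_force: [0.5, -0.2, -1.8]
finger_gap: 0.0681
grip_force: 25.0
```

No resistance, and it's already 5 mm below the fin tops, so the slot has engaged. Continuing down.

Emit:
send_rows(hand=[1,1,1,1,1,1,1,1,1,1,1,1], linear=[[0,0,0.018],[0,0,0.036],[0,0,0.054],[0,0,0.072],[0,0,0.09],[0,0,0.108],[0,0,0.125],[0,0,0.138],[0,0,0.148],[0,0,0.155],[0,0,0.16],[0,0,0.162]], rot=[[0,0,0],[0,0,0],[0,0,0],[0,0,0],[0,0,0],[0,0,0],[0,0,0],[0,0,0],[0,0,0],[0,0,0],[0,0,0],[0,0,0]])

```text
time: 8.17
tool_pos: [0.5909, -0.0027, 0.0478]
eef_rot: [3.022, -0.859, -0.0]
ft_force: [-0.6, 0.2, -2.5]
finger_gap: 0.0688
grip_force: 25.0
```

```bash
python3 - <<'E'
from h import *
s,R,p,a=pose();print(p,a,s['ft_force'],s['ft_torque'])
E
```

```text
[ 0.59087976 -0.00273129  0.04783142] -0.5541462220298279 [-0.56844567  0.21243473 -2.52832814] [-0.0855472   0.17160966  0.02299831]
```

Emit:
send_rows(hand=[1,1,1,1,1], linear=[[0,0,0.001],[0,0,0.002],[0,0,0.003],[0,0,0.004],[0,0,0.004]], rot=[[0,0,0],[0,0,0],[0,0,0],[0,0,0],[0,0,0]])

```text
time: 8.58
tool_pos: [0.5909, -0.0027, 0.0462]
eef_rot: [-3.022, 0.859, -0.0]
ft_force: [0.1, -0.3, -2.7]
finger_gap: 0.0683
grip_force: 25.0
```

Emit:
send_rows(hand=[1,1,1,1,1], linear=[[0,0,0.001],[0,0,0.002],[0,0,0.003],[0,0,0.003],[0,0,0.003]], rot=[[0,0,0],[0,0,0],[0,0,0],[0,0,0],[0,0,0]])

```text
time: 9.0
tool_pos: [0.591, -0.0027, 0.046]
eef_rot: [-3.022, 0.859, -0.001]
ft_force: [-2.1, 0.4, 5.9]
finger_gap: 0.0686
grip_force: 25.0
```

Wide is resting at its expected height. Release, rise, and go over middle.

Emit:
send_rows(hand=[0,0,0,0,0,0,0,0,0,0,0,0], linear=[[0,0,0],[0,0,0],[0,0,0],[0,0,-0.04],[0,0,-0.12],[0,0,-0.2],[0,0,-0.27],[0.05,0.06,-0.3],[0.1,0.12,-0.3],[0.16,0.18,-0.28],[0.2,0.24,-0.25],[0.25,0.29,-0.25]], rot=[[0,0,0],[0,0,0],[0,0,0],[0,0,0],[0,0,0],[0,0,0],[0,0,0],[0,0,0],[0,0,0],[0,0,0],[0,0,0],[0,0,0]])

```text
time: 10.0
tool_pos: [0.6187, -0.1933, 0.1665]
eef_rot: [-3.021, 0.861, 0.009]
ft_force: [0.2, 0.7, -1.2]
finger_gap: 0.0868
grip_force: 0.0
```

Emit:
send_rows(hand=[0,0,0,0,0], linear=[[0.04,0.04,0],[0.08,0.084,0],[0.08,0.084,0],[0.08,0.084,0],[0.08,0.084,0]], rot=[[0,0,0],[0,0,0],[0,0,0],[0,0,0],[0,0,0]])

```text
time: 10.42
tool_pos: [0.6325, -0.2484, 0.1691]
eef_rot: [-3.021, 0.86, 0.001]
ft_force: [0.3, 0.2, -0.4]
finger_gap: 0.087
grip_force: 0.0
```

```bash
python3 - <<'E'
from h import *
c=cam('wrist'); r=rectify(c,.633,-.249,.024,half=.045,n=480)
o=np.vstack([cv2.resize(c['pixels'][:,:,::-1],(320,240)),np.zeros((240,320,3),np.uint8)])
cv2.imwrite('pics/w3r.png',np.hstack([r,o]))
go(.633,-.249,.15)
E
```

```text
linear [0.0019, 0.0017, 0.0388] rot [-0.0, 0.0003, -0.0] t 10.4667 pos [ 0.6326 -0.2478  0.1694] yaw -0.553 q1,6 [-0.14  1.15]
```

View pics/w3r.png

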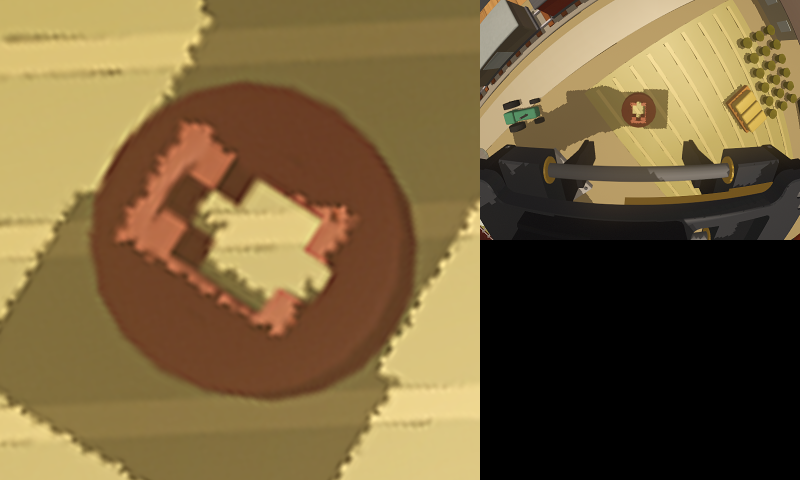

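Close-up: middle's disc is at rectified (251,240), 59.6 mm across, which puts it at (0.635,-0.249). The slot is at roughly -0.5 rad, and I'll measure that on the see-through hole.

```bash
python3 - <<'E'
from h import *
r=cv2.imread('pics/w3r.png')[:,:480]; h=cv2.cvtColor(r,cv2.COLOR_BGR2HSV)
m=(h[...,0]>15)&(h[...,0]<40)
d=np.zeros((480,480),np.uint8);cv2.circle(d,(251,240),120,1,-1);m=(m&(d>0)).astype(np.uint8)
C=max(cv2.findContours(m,0,1)[0],key=cv2.contourArea);P=cv2.approxPolyDP(C,6,True)[:,0];print(P.tolist())
for a,b in zip(P,np.roll(P,-1,0)):
    e=b-a; L=np.hypot(*e)
    if L>18: print(a,b,round(L),round(np.arctan2(-e[1],e[0])%np.pi,3))
# brightness-insensitive: dark slot walls in chroma
S=h[...,1].astype(int);V=h[...,2]
for y in range(150,330,10): print(y,''.join('Y' if m[y,x] else ('L' if V[y,x]>140 else ('d' if V[y,x]>100 else '.')) for x in range(110,370,5)))
E
```

```text
[[197, 203], [192, 224], [212, 239], [200, 271], [252, 308], [277, 288], [311, 302], [325, 286], [329, 267], [303, 250], [320, 219], [255, 180], [238, 204], [218, 189]]
[197 203] [192 224] 22 1.337
[192 224] [212 239] 25 2.498
[212 239] [200 271] 34 1.212
[200 271] [252 308] 64 2.523
[252 308] [277 288] 32 0.675
[277 288] [311 302] 37 2.751
[311 302] [325 286] 21 0.852
[325 286] [329 267] 19 1.363
[329 267] [303 250] 31 2.563
[303 250] [320 219] 35 1.069
[320 219] [255 180] 76 2.601
[255 180] [238 204] 29 0.954
[238 204] [218 189] 25 2.498
[218 189] [197 203] 25 0.588
150 LLd.dddddd.dLLLLLLLLLLL.d.dddddddddddddddddddddddddd
160 LdddddddddLLLLLLLLLLLLLLL.dddddddddddddddddddddddddd
170 .dddddddddLLLLLdLLLLLLLL...ddddddddddddddddddddddddd
180 ddddddddLLLLLLd..dLLLLd......YYddddddddddddddddddddd
190 dddddd.dLLLLd.......dY......YYYYYYdd.d.ddddddddddddd
200 dddd.dLLLLLd......YYYYYYY.dYYYYYYYYYYLLd.ddddddddddd
210 ddddLLLLLLdLd....dYYYYYYYYYYYYYYYYYYYYYYLLLLLLLL.ddd
220 ddddLLLLLLLLLLLddYYYYYYYYYYYYYYYYYYYYYYYYYYLLdLLLddd
230 ddLLLLLLLLLLLLLd..YYYYYYYYYYYYYYYYYYYYYYYYLLLLLLdddd
240 ddLLdLLLLLLLLLd.....dYYYYYYYYYYYYYYYYYYYLLLLLLLLdddd
250 ddddddLLLLLLL.......YYYYYYYYYYYYYYYYYYYLLLLLLd.ddddd
260 ddddddddLddLLLd....YYYYYYYYYYYYYYYYYYYYYYYLL.ddddddd
270 ddddddddddd.dLLLLdYYYYYYYYYYYYYYYYYYYYYYYYYYYddddddd
280 ddddddddddddddddLLLddYYYYYYYYYYYYYYYYYYYYYYY.ddddddd
290 dddddddddddddddddddLLddYYYYYYYYYYYLYYYYYYYY.dddddddd
300 ddddddddddddddddddddddLLLddYYYYYLLLLLLdYYddddddddddd
310 ddddddddddddddddddddddddddLLddLLLLLLLL.ddddddddddddd
320 dddddddddddddddddddddddddddddLLLLLLLLddddddddddddddd
```

Slot is at about -0.57 rad. Same double pinch, low on the ring.

Emit:
send_rows(hand=[0,0,0,0,0,0,0,0,1,1,1,1], linear=[[0.005,0,0.07],[0.005,0,0.14],[0.005,0,0.21],[0.005,0,0.265],[0.005,0,0.3],[0.005,0,0.32],[0.005,0,0.33],[0.005,0,0.33],[0.005,0,0.33],[0.005,0,0.33],[0.005,0,0.33],[0.005,0,0.33]], rot=[[0,0,0],[0,0,0],[0,0,0],[0,0,0],[0,0,0],[0,0,0],[0,0,0],[0,0,0],[0,0,0],[0,0,0],[0,0,0],[0,0,0]], newtons=5)

```text
time: 11.47
tool_pos: [0.6356, -0.25, 0.0059]
eef_rot: [-3.022, 0.859, -0.004]
ft_force: [0.1, 0.2, -0.0]
finger_gap: 0.0683
grip_force: 0.0
```

Emit:
send_rows(hand=[1,1,0,0,0,0,0,0,0,0,0,0], linear=[[0,0,0],[0,0,0],[0,0,0],[0,0,0],[0,0,0],[0,0,0],[0,0,0],[0,0,0],[0,0,0],[0,0,0],[0,0,0],[0,0,0]], rot=[[0,0,0],[0,0,0],[0,0,0],[0,0,0],[0,0,0.07],[0,0,0.15],[0,0,0.23],[0,0,0.31],[0,0,0.39],[0,0,0.47],[0,0,0.55],[0,0,0.63]])

```text
time: 12.47
tool_pos: [0.6347, -0.2499, 0.0042]
eef_rot: [2.249, -2.193, -0.001]
ft_force: [-0.2, 0.9, -0.5]
finger_gap: 0.0872
grip_force: 0.0
```

Emit:
send_rows(hand=[0,0,0,0,0,0,0,1,1,1,1,1], linear=[[0,0,0],[0,0,0],[0,0,0],[0,0,0],[0,0,0],[0,0,0],[0,0,0],[0,0,0],[0,0,0],[0,0,0],[0,0,0],[0,0,0]], rot=[[0,0,0.08],[0,0,0.15],[0,0,0.23],[0,0,0.31],[0,0,0.37],[0,0,0.37],[0,0,0.37],[0,0,0.37],[0,0,0.37],[0,0,0.37],[0,0,0.37],[0,0,0.37]], newtons=20)

```text
time: 13.47
tool_pos: [0.6348, -0.2499, 0.0045]
eef_rot: [1.536, -2.74, -0.0]
ft_force: [-0.5, -0.1, 0.4]
finger_gap: 0.0612
grip_force: 0.1
```

```bash
python3 - <<'E'
from h import *
s,R,p,a=pose();print(p,a,s['finger_gap'],s['grip_force'])
go(.5905,-.003,.16,a+1.26)
E
```

```text
[ 0.63483363 -0.24988593  0.00454621] -2.119926288381004 0.06121933652475722 0.14933767393813469
linear [-0.3749, 0.3334, -0.3109] rot [0.0001, 0.0, -0.8021] t 13.4667 pos [ 0.6348 -0.2499  0.0045] yaw -2.12 q1,6 [-0.14 -0.41]
```

Emit:
send_rows(hand=[1,1,1,1,1,1,1,1,1,1,1,1], linear=[[0,0,0],[0,0,0],[0,0,-0.03],[0,0,-0.09],[0,0,-0.16],[0,0,-0.23],[0,0,-0.29],[-0.04,0.04,-0.33],[-0.09,0.08,-0.35],[-0.14,0.12,-0.35],[-0.19,0.17,-0.35],[-0.24,0.21,-0.35]], rot=[[0,0,0],[0,0,0],[0,0,0],[0,0,-0.07],[0,0,-0.14],[0,0,-0.21],[0,0,-0.28],[0,0,-0.35],[0,0,-0.42],[0,0,-0.49],[0,0,-0.56],[0,0,-0.63]])

```text
time: 14.47
tool_pos: [0.6068, -0.0912, 0.1796]
eef_rot: [-2.657, 1.676, 0.001]
ft_force: [0.7, 0.5, -1.3]
finger_gap: 0.0584
grip_force: 20.0
```

```bash
python3 - <<'E'
from h import *
s,R,p,a=pose();print(s['finger_gap'],s['grip_force'])
go(.5905,-.003,.135,-2.12+1.26)
E
```

```text
0.05836837527614941 19.995039249770343
linear [-0.1732, -0.0465, 0.0893] rot [-0.0001, 0.0005, -0.1692] t 14.4667 pos [ 0.6068 -0.0912  0.1796] yaw -1.126 q1,6 [0.11 0.33]
```

Gap reads 58.4 mm for a 60 mm ring, so I'll settle and check how it sits in the fingers.

Emit:
send_rows(hand=[1,1,1], linear=[[0,0,0],[0,0,0],[0,0,0]], rot=[[0,0,0],[0,0,0],[0,0,0]])

```text
time: 14.72
tool_pos: [0.608, -0.0926, 0.1795]
eef_rot: [2.653, -1.683, -0.0]
ft_force: [0.0, -0.5, -0.3]
finger_gap: 0.0584
grip_force: 20.0
```

```bash
python3 - <<'E'
from h import *
s,R,p,a=pose();print(p,s['finger_gap'],s['grip_force'])
w=cam('wrist');r=rectify(w,p[0],p[1],p[2]+.0195,half=.045,n=300)
c=cam('scene');u,v=proj(c,[p[0],p[1],p[2]+.01]).astype(int);print(u,v)
i=cv2.resize(c['pixels'][v-40:v+35,u-50:u+50,::-1],(500,375),interpolation=cv2.INTER_CUBIC)
cv2.imwrite('pics/w4.png',np.hstack([i,cv2.copyMakeBorder(r,0,75,0,0,cv2.BORDER_CONSTANT)]))
go(.5905,-.003,.135,-2.12+1.26)
E
```

```text
[ 0.60796751 -0.09264207  0.17945383] 0.05841659246416384 19.99933293554932
306 264
linear [-0.1788, -0.0453, 0.0885] rot [0.0002, 0.0001, -0.1733] t 14.8167 pos [ 0.608  -0.0936  0.1793] yaw -1.132 q1,6 [0.11 0.33]
```

View pics/w4.png

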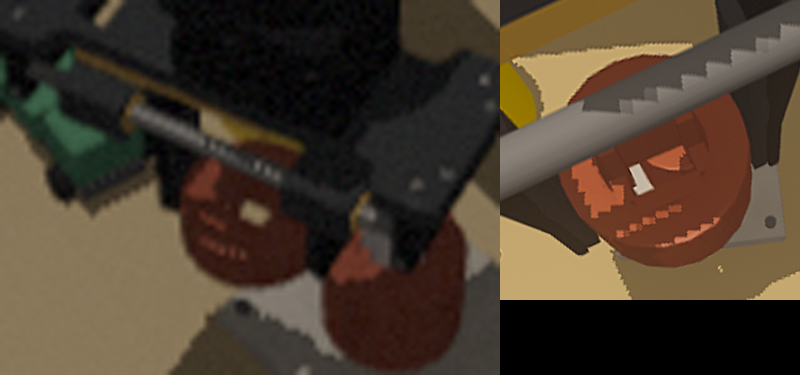

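```bash
cat > tilt.py <<'E'
from h import *
def sil(c,p,zo,rad,h,tx=0,ty=0,off=(0,0)):
    t=np.linspace(0,2*np.pi,200);R=Ro.from_rotvec([tx,ty,0]).as_matrix()
    return np.array([proj(c,np.array([p[0]+off[0],p[1]+off[1],p[2]-zo])+R@[rad*np.cos(a),rad*np.sin(a),z]) for z in(0,h) for a in t])
E
python3 - <<'E'
from tilt import *
s,R,p,a=pose();c=cam('scene')
P=sil(c,p,.0045,.03,.024);print('expected l,r,top,bot',P[:,0].min(),P[:,0].max(),P[:,1].min(),P[:,1].max())
h=cv2.cvtColor(c['pixels'],cv2.COLOR_RGB2HSV);m=((h[...,0]<10)|(h[...,0]>174))&(h[...,1]>110)
H=cv2.convexHull(P.astype(np.float32))[:,0]
for r in range(250,286,2):
    x=np.where(m[r,285:330])[0]+285
    e=np.zeros(c['pixels'].shape[:2],np.uint8);cv2.fillConvexPoly(e,H.round().astype(int),1);k=np.where(e[r])[0]
    print(r,(x.min(),x.max()) if len(x) else None,(k.min(),k.max()) if len(k) else None)
for ax in range(0,360,45):
    P=sil(c,p,.0045,.03,.024,.2*np.cos(np.radians(ax)),.2*np.sin(np.radians(ax)));print(ax,P[:,0].min().round(1),P[:,1].max().round(1))
E
```

```text
expected l,r,top,bot 291.09167665545385 321.0884120144786 250.70481518473733 281.66049494307737
250 None None
252 None (np.int64(299), np.int64(314))
254 (np.int64(305), np.int64(314)) (np.int64(295), np.int64(317))
256 (np.int64(295), np.int64(314)) (np.int64(294), np.int64(319))
258 (np.int64(293), np.int64(303)) (np.int64(292), np.int64(320))
260 (np.int64(293), np.int64(307)) (np.int64(291), np.int64(321))
262 (np.int64(292), np.int64(311)) (np.int64(291), np.int64(321))
264 (np.int64(292), np.int64(310)) (np.int64(291), np.int64(321))
266 (np.int64(292), np.int64(311)) (np.int64(291), np.int64(321))
268 (np.int64(293), np.int64(315)) (np.int64(292), np.int64(321))
270 (np.int64(293), np.int64(316)) (np.int64(292), np.int64(321))
272 (np.int64(293), np.int64(327)) (np.int64(292), np.int64(321))
274 (np.int64(294), np.int64(329)) (np.int64(292), np.int64(320))
276 (np.int64(295), np.int64(329)) (np.int64(293), np.int64(319))
278 (np.int64(297), np.int64(329)) (np.int64(295), np.int64(317))
280 (np.int64(302), np.int64(329)) (np.int64(298), np.int64(314))
282 (np.int64(321), np.int64(329)) (np.int64(304), np.int64(308))
284 (np.int64(321), np.int64(329)) None
0 289.4 282.6
45 290.7 283.1
90 291.6 282.9
135 291.8 282.0
180 291.7 280.7
225 291.5 279.7
270 289.9 280.2
315 289.2 281.5
```

The silhouette matches an upright, centred ring. Hover, then lower.

Emit:
send_rows(hand=[1,1,1,1,1,1,1,1,1], linear=[[-0.04,-0.01,0.01],[-0.08,-0.02,0.02],[-0.12,-0.03,0.04],[-0.155,-0.04,0.06],[-0.172,-0.045,0.08],[-0.178,-0.046,0.0885],[-0.178,-0.046,0.0885],[-0.178,-0.046,0.0885],[-0.178,-0.046,0.0885]], rot=[[0,0,-0.06],[0,0,-0.12],[0,0,-0.173],[0,0,-0.173],[0,0,-0.173],[0,0,-0.173],[0,0,-0.173],[0,0,-0.173],[0,0,-0.173]])

```text
time: 15.62
tool_pos: [0.5915, -0.0033, 0.1358]
eef_rot: [-2.855, 1.31, -0.002]
ft_force: [0.3, 0.7, -1.8]
finger_gap: 0.0587
grip_force: 20.0
```

```bash
python3 - <<'E'
from tilt import *
s,R,p,a=pose();c=cam('scene')
P=sil(c,p,.0045,.03,.024);H=cv2.convexHull(P.astype(np.float32))[:,0]
h=cv2.cvtColor(c['pixels'],cv2.COLOR_RGB2HSV);m=((h[...,0]<10)|(h[...,0]>174))&(h[...,1]>110)
e=np.zeros(m.shape,np.uint8);cv2.fillConvexPoly(e,H.round().astype(int),1)
for r in range(int(P[:,1].min()),int(P[:,1].max())+3,3):
    x=np.where(m[r,305:365])[0]+305;k=np.where(e[r])[0]
    print(r,x[[0,-1]] if len(x) else 0,k[[0,-1]] if len(k) else 0)
go(.5905,-.003,.1,-.86)
E
```

```text
239 0 0
242 0 [326 345]
245 [326 340] [324 348]
248 [323 348] [322 350]
251 [323 349] [322 350]
254 [323 349] [322 350]
257 [323 348] [322 349]
260 [324 348] [323 349]
263 [326 345] [324 347]
266 [325 344] [328 344]
269 [322 347] 0
linear [-0.0018, 0.0013, 0.0718] rot [-0.0006, -0.0005, -0.0001] t 15.6667 pos [ 0.5915 -0.0033  0.1359] yaw -0.86 q1,6 [0.27 0.44]
```

Emit:
send_rows(hand=[1,1,1,1,1,1,1,1,1,1,1,1], linear=[[-0.001,0.001,0.012],[-0.001,0.001,0.024],[-0.001,0.001,0.034],[-0.001,0.001,0.042],[-0.001,0.001,0.048],[-0.001,0.001,0.052],[-0.001,0.001,0.055],[-0.001,0.001,0.058],[-0.001,0.001,0.061],[-0.001,0.001,0.064],[-0.001,0.001,0.067],[-0.001,0.001,0.07]], rot=[[0,0,0],[0,0,0],[0,0,0],[0,0,0],[0,0,0],[0,0,0],[0,0,0],[0,0,0],[0,0,0],[0,0,0],[0,0,0],[0,0,0]])

```text
time: 16.67
tool_pos: [0.5902, -0.0023, 0.1003]
eef_rot: [-2.856, 1.308, -0.0]
ft_force: [-0.2, 0.1, -2.3]
finger_gap: 0.0582
grip_force: 20.0
```

Slot found again. On down to home.

Emit:
send_rows(hand=[1,1,1,1,1,1,1,1,1,1], linear=[[0,0,0.01],[0,0,0.02],[0,0,0.03],[0,0,0.038],[0,0,0.043],[0,0,0.046],[0,0,0.048],[0,0,0.049],[0,0,0.05],[0,0,0.05]], rot=[[0,0,0],[0,0,0],[0,0,0],[0,0,0],[0,0,0],[0,0,0],[0,0,0],[0,0,0],[0,0,0],[0,0,0]])

```text
time: 17.5
tool_pos: [0.5903, -0.0023, 0.0754]
eef_rot: [-2.856, 1.308, -0.0]
ft_force: [0.1, -0.3, -1.2]
finger_gap: 0.0585
grip_force: 20.0
```

Emit:
send_rows(hand=[1,1,1,1], linear=[[0,0,0.001],[0,0,0.002],[0,0,0.003],[0,0,0.003]], rot=[[0,0,0],[0,0,0],[0,0,0],[0,0,0]])

```text
time: 17.83
tool_pos: [0.5903, -0.0023, 0.0745]
eef_rot: [-2.856, 1.308, -0.001]
ft_force: [-2.0, -0.3, 3.7]
finger_gap: 0.0585
grip_force: 20.0
```

Middle is resting at the expected height. Release and go over narrow.

Emit:
send_rows(hand=[0,0,0,0,0,0,0,0,0,0,0,0], linear=[[0,0,0],[0,0,0],[0,0,0],[0,0,-0.04],[0,0,-0.11],[0,0,-0.18],[-0.04,-0.02,-0.2],[-0.11,-0.05,-0.2],[-0.18,-0.085,-0.2],[-0.25,-0.12,-0.2],[-0.32,-0.155,-0.2],[-0.39,-0.19,-0.2]], rot=[[0,0,0],[0,0,0],[0,0,0],[0,0,0],[0,0,0],[0,0,0],[0,0,0],[0,0,0],[0,0,0],[0,0,0],[0,0,0],[0,0,0]])

```text
time: 18.83
tool_pos: [0.534, 0.2089, 0.1739]
eef_rot: [-2.856, 1.308, -0.0]
ft_force: [0.6, -0.0, 1.0]
finger_gap: 0.087
grip_force: 0.0
```

Emit:
send_rows(hand=[0,0,0,0,0,0], linear=[[-0.05,-0.025,0],[-0.09,-0.045,0],[-0.105,-0.051,0],[-0.105,-0.051,0],[-0.105,-0.051,0],[-0.105,-0.051,0]], rot=[[0,0,0],[0,0,0],[0,0,0],[0,0,0],[0,0,0],[0,0,0]])

```text
time: 19.33
tool_pos: [0.5199, 0.2627, 0.1737]
eef_rot: [2.855, -1.309, -0.0]
ft_force: [0.8, -0.4, 0.3]
finger_gap: 0.0871
grip_force: 0.0
```

```bash
python3 - <<'E'
from h import *
s,R,p,a=pose();c=cam('wrist'); r=rectify(c,.52,.264,.04,half=.045,n=480)
c2=cam('scene'); u,v=proj(c2,[.59,-.003,.08]).astype(int)
o=cv2.resize(c2['pixels'][v-30:v+30,u-20:u+20,::-1],(320,480),interpolation=cv2.INTER_CUBIC)
cv2.imwrite('pics/w5r.png',np.hstack([r,o]))
go(.52,.264,.17)
E
```

```text
linear [-0.0025, -0.0019, 0.0076] rot [0.0002, -0.0, -0.0] t 19.4333 pos [0.5201 0.2624 0.1738] yaw -0.861 q1,6 [ 0.75 -0.04]
```

View pics/w5r.png

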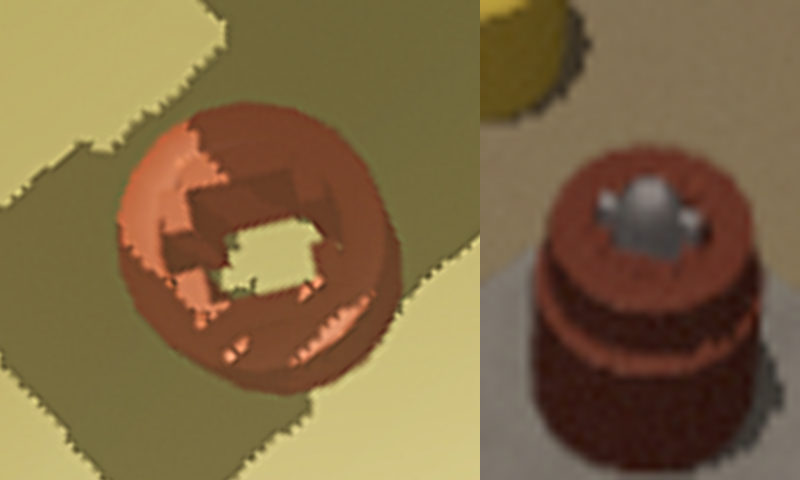

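The view shows wide and middle stacked neatly on the core with the fins in their slots. Narrow's top disc is at rectified (256,240), so it is at (0.523,0.264), and its slot is at about +0.24 rad (bore edge (190,193)-(293,168)). Same double pinch.

Emit:
send_rows(hand=[0,0,0,0,0,0,0,1,1,1,1,1], linear=[[0.001,-0.006,0.07],[0.001,-0.006,0.14],[0.001,-0.006,0.21],[0.001,-0.006,0.265],[0.001,-0.006,0.3],[0.001,-0.006,0.322],[0.001,-0.006,0.322],[0.001,-0.006,0.322],[0.001,-0.006,0.322],[0.001,-0.006,0.322],[0.001,-0.006,0.322],[0.001,-0.006,0.322]], rot=[[0,0,0],[0,0,0],[0,0,0],[0,0,0],[0,0,0],[0,0,0],[0,0,0],[0,0,0],[0,0,0],[0,0,0],[0,0,0],[0,0,0]], newtons=5)

```text
time: 20.43
tool_pos: [0.5228, 0.2658, 0.0139]
eef_rot: [-2.855, 1.307, -0.001]
ft_force: [-0.1, -0.5, 0.0]
finger_gap: 0.0617
grip_force: 0.0
```

Emit:
send_rows(hand=[1,1,1,1], linear=[[0,0,0],[0,0,0],[0,0,0],[0,0,0]], rot=[[0,0,0],[0,0,0],[0,0,0],[0,0,0]])

```text
time: 20.77
tool_pos: [0.5223, 0.2653, 0.0133]
eef_rot: [2.856, -1.308, 0.0]
ft_force: [-2.2, -0.3, 4.3]
finger_gap: 0.0519
grip_force: 5.0
```

Emit:
send_rows(hand=[0,0,0,0,0,0,0,0,0,0,0,0], linear=[[0,0,0],[0,0,0],[0,0,0],[0,0,0],[0,0,0],[0,0,0],[0,0,0],[0,0,0],[0,0,0],[0,0,0],[0,0,0],[0,0,0]], rot=[[0,0,0],[0,0,0],[0,0,0.07],[0,0,0.15],[0,0,0.23],[0,0,0.31],[0,0,0.39],[0,0,0.47],[0,0,0.55],[0,0,0.63],[0,0,0.71],[0,0,0.78]])

```text
time: 21.77
tool_pos: [0.5224, 0.2654, 0.0124]
eef_rot: [1.576, -2.717, -0.0]
ft_force: [-0.7, 0.5, 0.8]
finger_gap: 0.0869
grip_force: 0.0
```

Emit:
send_rows(hand=[0,0,0,0,1,1,1,1,1,1,1,1], linear=[[0,0,0],[0,0,0],[0,0,0],[0,0,0],[0,0,0],[0,0,0],[0,0,0],[0,0,0],[0,0,0],[0,0,0],[0,0,0],[0,0,0]], rot=[[0,0,0.08],[0,0,0.16],[0,0,0.22],[0,0,0.22],[0,0,0.22],[0,0,0.22],[0,0,0.22],[0,0,0.22],[0,0,0.22],[0,0,0.22],[0,0,0.22],[0,0,0.22]], newtons=20)

```text
time: 22.77
tool_pos: [0.5224, 0.2653, 0.0128]
eef_rot: [-1.095, 2.945, 0.0]
ft_force: [0.3, 0.4, -0.3]
finger_gap: 0.0518
grip_force: 20.0
```

```bash
python3 - <<'E'
from h import *
s,R,p,a=pose();print(s['finger_gap'],s['grip_force'])
go(.5905,-.003,.15,a+.45)
r=cv2.imread('pics/w5r.png')[:,:480]; h=cv2.cvtColor(r,cv2.COLOR_BGR2HSV)
m=(h[...,0]>15)&(h[...,0]<40);d=np.zeros((480,480),np.uint8);cv2.circle(d,(262,240),100,1,-1);m=(m&(d>0)).astype(np.uint8)
C=max(cv2.findContours(m,0,1)[0],key=cv2.contourArea);P=cv2.approxPolyDP(C,6,True)[:,0]
for a,b in zip(P,np.roll(P,-1,0)):
    e=b-a; print(a,b,round(np.hypot(*e)),round(np.arctan2(-e[1],e[0])%np.pi,3))
E
```

```text
0.051821637620726994 19.99992152697814
linear [0.2475, -0.4953, -0.2744] rot [-0.0, 0.0001, -0.2865] t 22.7667 pos [0.5224 0.2653 0.0128] yaw -2.43 q1,6 [ 0.75 -1.6 ]
[322 236] [305 217] 25 2.301
[305 217] [224 237] 83 0.242
[224 237] [230 265] 29 1.782
[230 265] [208 273] 23 0.349
[208 273] [232 299] 35 2.316
[232 299] [314 278] 85 0.251
[314 278] [311 246] 32 1.664
[311 246] [322 236] 15 0.738
```

Emit:
send_rows(hand=[1,1,1,1,1,1,1,1,1,1,1,1], linear=[[0,0,-0.03],[0,0,-0.09],[0,0,-0.16],[0,0,-0.23],[0.02,-0.04,-0.28],[0.05,-0.1,-0.3],[0.08,-0.16,-0.3],[0.11,-0.22,-0.3],[0.14,-0.28,-0.3],[0.17,-0.34,-0.3],[0.2,-0.4,-0.3],[0.22,-0.44,-0.3]], rot=[[0,0,0],[0,0,0],[0,0,-0.05],[0,0,-0.1],[0,0,-0.15],[0,0,-0.2],[0,0,-0.25],[0,0,-0.284],[0,0,-0.284],[0,0,-0.284],[0,0,-0.284],[0,0,-0.284]])

```text
time: 23.77
tool_pos: [0.5824, 0.0243, 0.1622]
eef_rot: [1.716, -2.63, -0.001]
ft_force: [0.1, -0.5, -2.2]
finger_gap: 0.0517
grip_force: 20.0
```

Emit:
send_rows(hand=[1,1,1], linear=[[0,0,0],[0,0,0],[0,0,0]], rot=[[0,0,0],[0,0,0],[0,0,0]])

```text
time: 24.02
tool_pos: [0.5823, 0.0271, 0.1623]
eef_rot: [1.718, -2.629, -0.001]
ft_force: [0.1, -0.1, -0.0]
finger_gap: 0.0519
grip_force: 20.0
```

```bash
python3 - <<'E'
from h import *
s,R,p,a=pose();print(s['finger_gap'],s['grip_force'])
go(.5905,-.0027,.145,-2.43+.445)
E
```

```text
0.05193510190408408 20.000101539917523
linear [0.0481, -0.039, 0.0347] rot [0.0006, -0.0002, 0.0007] t 24.0167 pos [0.5823 0.0271 0.1623] yaw -1.984 q1,6 [ 0.32 -0.74]
```

Emit:
send_rows(hand=[1,1,1,1,1,1], linear=[[0.02,-0.015,0],[0.036,-0.03,0.01],[0.048,-0.039,0.025],[0.048,-0.039,0.034],[0.048,-0.039,0.034],[0.048,-0.039,0.034]], rot=[[0,0,0],[0,0,0],[0,0,0],[0,0,0],[0,0,0],[0,0,0]])

```text
time: 24.52
tool_pos: [0.5906, -0.0029, 0.145]
eef_rot: [1.718, -2.628, -0.001]
ft_force: [0.1, 0.9, -1.1]
finger_gap: 0.0516
grip_force: 20.0
```

```bash
python3 - <<'E'
from tilt import *
s,R,p,a=pose();c=cam('scene')
P=sil(c,p,.0128,.026,.04);H=cv2.convexHull(P.astype(np.float32))[:,0]
h=cv2.cvtColor(c['pixels'],cv2.COLOR_RGB2HSV);m=((h[...,0]<10)|(h[...,0]>174))&(h[...,1]>110)
e=np.zeros(m.shape,np.uint8);cv2.fillConvexPoly(e,H.round().astype(int),1)
for r in range(int(P[:,1].min()),int(P[:,1].max())+3,4):
    x=np.where(m[r,305:365])[0]+305;k=np.where(e[r])[0]
    print(r,x[[0,-1]] if len(x) else 0,k[[0,-1]] if len(k) else 0)
go(.5905,-.0027,.108)
E
```

```text
235 0 0
239 0 [326 346]
243 0 [324 348]
247 0 [324 348]
251 0 [324 348]
255 [325 325] [324 347]
259 [326 329] [324 347]
263 [324 328] [327 344]
267 [323 347] 0
linear [0.0003, 0.0007, 0.075] rot [0.0003, -0.0003, -0.0] t 24.5667 pos [ 0.5909 -0.0027  0.1455] yaw -1.983 q1,6 [ 0.27 -0.68]
```

Emit:
send_rows(hand=[1,1,1,1,1,1,1,1,1,1,1,1], linear=[[0,0,0.01],[0,0,0.02],[0,0,0.03],[0,0,0.038],[0,0,0.044],[0,0,0.049],[0,0,0.053],[0,0,0.057],[0,0,0.06],[0,0,0.063],[0,0,0.066],[0,0,0.068]], rot=[[0,0,0],[0,0,0],[0,0,0],[0,0,0],[0,0,0],[0,0,0],[0,0,0],[0,0,0],[0,0,0],[0,0,0],[0,0,0],[0,0,0]])

```text
time: 25.57
tool_pos: [0.591, -0.0029, 0.1117]
eef_rot: [-1.719, 2.63, 0.0]
ft_force: [-0.3, -1.2, -1.3]
finger_gap: 0.0517
grip_force: 20.0
```

Already 3 mm past the fin tops with no resistance. Lowering to rest.

Emit:
send_rows(hand=[1,1,1,1,1,1,1], linear=[[0,0,0.002],[0,0,0.004],[0,0,0.006],[0,0,0.008],[0,0,0.009],[0,0,0.01],[0,0,0.01]], rot=[[0,0,0],[0,0,0],[0,0,0],[0,0,0],[0,0,0],[0,0,0],[0,0,0]])

```text
time: 26.15
tool_pos: [0.591, -0.0029, 0.1068]
eef_rot: [-1.719, 2.63, -0.0]
ft_force: [-0.0, -0.3, -1.6]
finger_gap: 0.0519
grip_force: 20.0
```

Emit:
send_rows(hand=[1,1,1,1], linear=[[0,0,0.001],[0,0,0.002],[0,0,0.003],[0,0,0.003]], rot=[[0,0,0],[0,0,0],[0,0,0],[0,0,0]])

```text
time: 26.48
tool_pos: [0.5911, -0.0029, 0.1067]
eef_rot: [-1.719, 2.629, -0.001]
ft_force: [-3.5, -0.3, 6.3]
finger_gap: 0.0512
grip_force: 20.0
```

Resting at the expected height. Release and rise straight up.

Emit:
send_rows(hand=[0,0,0,0,0,0,0,0,0,0,0,0], linear=[[0,0,0],[0,0,0],[0,0,0],[0,0,0],[0,0,-0.03],[0,0,-0.08],[0,0,-0.14],[0,0,-0.2],[0,0,-0.24],[0,0,-0.24],[0,0,-0.24],[0,0,-0.24]], rot=[[0,0,0],[0,0,0],[0,0,0],[0,0,0],[0,0,0],[0,0,0],[0,0,0],[0,0,0],[0,0,0],[0,0,0],[0,0,0],[0,0,0]])

```text
time: 27.48
tool_pos: [0.5904, -0.0029, 0.2243]
eef_rot: [1.718, -2.629, -0.002]
ft_force: [0.3, -0.7, -0.8]
finger_gap: 0.0868
grip_force: 0.0
```

```bash
python3 - <<'E'
from tilt import *
c=cam('scene');h=cv2.cvtColor(c['pixels'],cv2.COLOR_RGB2HSV);m=((h[...,0]<10)|(h[...,0]>174))&(h[...,1]>110)
e=np.zeros(m.shape,np.uint8)
for z,r,H in((.014,.034,.056),(.07,.03,.024),(.094,.026,.04)):
    P=sil(c,[.5905,-.0027,z],0,r,H);cv2.fillConvexPoly(e,cv2.convexHull(P.astype(np.float32))[:,0].round().astype(int),1)
m[:,:305]=0;m[:,365:]=0
k=np.where(e)[0];print(k.min(),k.max())
for r in range(k.min()-3,k.max()+4,4):
    x=np.where(m[r])[0];q=np.where(e[r])[0];print(r,x[[0,-1]] if len(x) else 0,q[[0,-1]] if len(q) else 0)
E
```

```text
247 298
244 [342 342] 0
248 0 [328 342]
252 [327 344] [325 346]
256 [325 346] [324 347]
260 [325 346] [324 347]
264 [324 347] [322 348]
268 [323 347] [321 348]
272 [321 348] [320 349]
276 [321 348] [320 349]
280 [321 348] [320 349]
284 [321 347] [320 348]
288 [321 347] [320 348]
292 [323 345] [322 346]
296 [328 341] [326 342]
300 0 0
```

The stack's silhouette matches the fully home outline row by row, so I'm handing in.

```bash
python3 -c "
from cell import env
print(env.close_job())"
```

```text
the job is handed in; nothing more can be done
None
```

All three sections are seated on the core in order (wide, middle, narrow) and the job is handed in at about 27.5 s, though no verdict came back; the final scene image matches the fully home outline to within a pixel or two.

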